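Hold the solar panel at its balance point for plugging in

ROBOT

A 6-joint arm with a two-finger parallel gripper is mounted at the origin on the work surface. World frame = base frame: x ahead of the robot, y to its left, z up, the work surface at z = 0. Lengths are in mm, angles in rad, forces in N, time in s.
With the tool pointing down it reaches from about 350 to 975 mm from the base axis. Payload 7.1 kg.
Tool frame: the origin (TCP) lies between the finger pads; the fingertips stand 17 mm ahead of it and the grasp point (between the pads) lies 2 mm behind it (tip_reach is the y of the fingertips in the tool frame, in mm); y points along the fingers, x is the direction in which the jaws open and shut, and the axes are right-handed (so a half turn about y gives the same grasp; the last joint's range is limited). The gripper opens to 88 mm and grips with 3 to 60 N. Pads are 20 mm wide; open, the fingers measure 115 mm over their backs; the gripper's body (75 mm by 178 mm) begins 61 mm behind the grasp point.
Start: joints at [1.323, 0.423, 1.63, -0, 1.089, -0.019], TCP at [141.724, 608.703, 239.675] pointing down, gripper open.
Joint ranges: [-3, 3], [-0.9, 2.11], [0.09, 2.58], [-1.31, 4.45], [0.11, 2.69], [-2.54, 2.54]. Speed limits (rad/s): [2.39, 2.39, 3.01, 3.14, 3.14, 3.14].

INTERFACE

Orientations are given as a rotation vector (axis times angle).
In Python, from workcell import get_obs, get_image, camera_model, close_job, silhouettes, tip_of, tip_reach gives the robot as it stands. The module is installed in compiled form; this text tells all that it offers.
- The arm moves only by the tool arm_command, never from a script. Its argument "targets" is a list of rows, each a list of 4 numbers: the shift along the tool's x, y, z in mm, then the turn about the tool's y in rad. A call has 1 to 20 rows; each row shifts and turns the commanded pose from where the row before left it, along the tool's axes as they then stand; what a row does not reach is not made up. A row lasts 1/12 s, in which the tool goes at most 41.7 mm and 7.16 degrees, less where a joint would pass 70% of its speed; a pose out of reach is approached as far as the arm can. A call is refused whole if a number of a shift passes 41.7 or a number of a turn 0.125, either way. A call with a gripper value outside its range is refused whole. "gripper" is the opening in per cent of the stroke, from 0 (shut) to 100 (fully open), set as the call begins (left out, the last holds). The fingers move at their own pace and stop on an object; the grip force is fixed at half the most. Time passes only in rows, so rows that do not move let the fingers close. It gives the time, the measured TCP pose, the force and the opening at its end, in the units of the state.
- get_obs(): the state, without advancing time (a new reading comes with each control period).
- get_image(name): name is "scene" or "top" or "wrist"; returns the picture (400x640x3 uint8, blue, green, red); there is no depth.
- camera_model(name): a dict with "mtx" (3x3 intrinsics, pixels), "dist" ([k1, k2, p1, p2, k3] as OpenCV has them; the pictures are not rectified), "position" and "orientation" of the camera in the world. Camera axes: x right, y up, looking along -z (the intrinsics and any distortion apply to the point x, -y, -z); pixel columns grow to the right and rows downward; lengths in mm; the calibration is good to about 2 mm. A picture is of the moment at which its call begins: read the wrist's pose just before it. camera_model takes no time and is no camera call; for the wrist camera it gives the pose at the moment of the call.
- close_job(): hands the job in, once; it reports no verdict.
Trained networks look in the newest picture that a camera, given by its name, has taken for a name from the list of things; names that differ only in an ending like _2 or _b are one class to them, and where a whole thing is asked for, a point or a joint stands for the part that bears it (a point fixed in the world has none). Each returns a list of dicts, best first, with "conf" (0 to 1); they miss things now and then, are a little off and sometimes report something else, mostly with a low value. They report only what shows in the picture. A call takes as long as a camera call.
- silhouettes(camera, thing): "pixels" (400x640 bool, what is visible of it) and "at" ([column, row] in pixels, amid what is visible of it).
- tip_of(camera, thing): "at" ([column, row] in pixels: a listed point, or the origin of a listed thing).
The state is a dict: "t": time; "qpos": joint angles; "qvel": joint speeds; "joint_torque": joint torques, N m; "ee_pos": TCP position; "orientation": TCP orientation; "ft_force": force on the tool from outside, world axes, zero at the start; "moment": the same for the moment, N m; "width": finger opening in mm.
Only numpy, scipy, OpenCV 4.12 (cv2) and the standard library are available. Lean on these libraries where they do the work, as an engineer would, in place of code of your own. Each camera call takes 0.05 s, during which the arm holds its last target. There are 200 camera calls.

TASK

Set the aluminium radio module gently down on the two ledges in the empty part of the satellite's bay, lying flat on both, and let go of it. Then grip the red handling bar of the open solar panel, swing the panel up to its balance point, standing upright over its hinge, and hold it there still and gripped so that a colleague can plug it in: the program finishes while holding. Do not let the panel tip over past the balance point towards the bay or drop back, and leave the other things on the bench where they are.

Things in the scene. Friction and masses are not known exactly. Their poses are not given: they have to be found in the camera images.
- sat: Satellite frame, bare aluminium, 227 x 100 x 100 mm, fixed on its side in a black cradle (foot 200 x 140 mm). Origin on the bench under the frame's middle; x along its length, z up. Frame from 30 to 130 mm above the bench (rim), walls 8 mm, open top = the bay. Panel hinged along the +y rim. The bay is filled by a bulkhead and blue battery from x = +38 mm on; the rest, from x = -105 mm, is empty.
- seat (a point): Middle of the bay's empty part (143 mm long in x, 84 mm wide in y) at the height of the ledges' tops, 90 mm above the bench, 40 mm below the rim. Axes as the satellite's. The two dark ledges run along x, one on each side wall, 14 mm wide, with a 56 mm wide, 56 mm deep gap between them.
- module: Radio module: loose aluminium box 50 mm (its x) by 74 mm (its y) by 34 mm high, dark top plate with two gold connectors in line along y; about 0.18 kg, upright on the bench. Origin: centre of its underside. In the bay its 74 mm side must span from ledge to ledge (its x along the satellite's x, either way round); turned 90 degrees it falls through the gap.
- hinge (a point): Middle of the panel's hinge line, 133 mm above the bench, 46 mm to +y from the satellite's middle. Axes as the satellite's; the hinge line is x. It does not move with the panel.
- panel_angle (a joint): Solar panel's angle about its hinge, rad: 0 shut flat over the bay, pi/2 upright = its balance point, 2.356 open on its stop, leaning outwards at 45 degrees, where it starts. The hinge runs free: let go, the panel falls one way or the other.
- panel: Solar panel: thin green board 210 mm long (x), 96 mm from hinge to free edge (-y), 4 mm thick, dark blue cells outside; about 0.19 kg with its red handling bar. Origin: middle of the hinge line; the axes turn with the panel and match the satellite's when it is shut.
- bar_grip (a point): Middle of the red handling bar (red_bar), on its axis, 138 mm from the hinge line in the panel's plane: with the panel at angle a it lies 138*cos(a) mm towards the satellite's -y from the hinge and 138*sin(a) mm above it. Round, 10 mm thick, 90 mm long, parallel to the hinge, on two 8 mm posts 76 mm apart, 34 mm clear of its red clamp on the panel's edge. It can turn between the fingers.
- bottle: White round bottle with a red cap, 60 mm wide, 150 mm tall, loose; leave alone. Origin: centre of its underside.
- driver: Black-handled screwdriver 170 mm long lying on the bench, loose; leave alone. x along it.
- tray: Yellow open parts tray 100 x 75 x 30 mm, loose; leave alone. Origin: centre of its underside.
- cutters: Side cutters with red handles, about 125 mm long, lying on the bench, loose; leave alone. x towards the jaws.

How it is judged:
By the outcome, as a careful person would: the job done as asked, in the order asked, and still so for the second after the job is handed in, while the arm keeps its last pose, push and grip.
It also fails if it takes over 58 s, if anything falls off the work surface, if the arm or the gripper's body presses on something with over 40 N, if the wrist force passes 120 N, or if a joint passes its speed limit or range.

## Working session

There is one attempt and no reset: what is moved stays moved. The work goes in short steps, Python scripts to look and compute and a tool call to move; the robot and the scene stay as the last step left them, time stands still between calls to the robot, and variables do not carry over. Pictures are saved under pics/ and viewed, about 8 in all and at most 12, crops included, and the job is handed in when it is done.

Besides the shell and the picture viewer there is one more tool, called after "Call:" as name(argument=value, ...) on one line, values as JSON. arm_command: Moves the arm, as the interface text tells. Its arguments: {"type":"object","properties":{"targets":{"type":"array","items":{"type":"array","items":{"type":"number"}}},"gripper":{"type":"number"}},"required":["targets"]}

```bash
mkdir -p pics; cat > h.py <<'E'
import numpy as np,cv2
from scipy.spatial.transform import Rotation as R
from workcell import *
def cam(n):
    c=camera_model(n);o=np.array(c["orientation"],float)
    Rm=R.from_rotvec(o).as_matrix() if o.size==3 else (o if o.shape==(3,3) else R.from_quat(o).as_matrix())
    return np.array(c["mtx"]),np.array(c["dist"]),np.array(c["position"]),Rm
def ray(c,uv):
    K,d,p,Rm=c
    x=cv2.undistortPoints(np.array([[uv]],float),K,d)[0,0]
    return p,Rm@np.array([x[0],-x[1],-1])
def onz(c,uv,z):
    p,d=ray(c,uv);return p+d*(z-p[2])/d[2]
def proj(c,P):
    K,d,p,Rm=c
    q=(np.atleast_2d(P)-p)@Rm*[1,-1,-1]
    return cv2.projectPoints(q,np.zeros(3),np.zeros(3),K,d)[0][:,0]
def tool():
    s=get_obs();return np.array(s["ee_pos"]),R.from_rotvec(s["orientation"]).as_matrix()
E
python3 - <<'E'
from h import *
s=get_obs();print(s["t"],s["ee_pos"],tool()[1].round(3).tolist(),s["width"],tip_reach if not callable(tip_reach) else 0)
ims=[]
for n in("scene","top"):
    im=get_image(n);ims.append(im);c=cam(n);print(n,camera_model(n)["orientation"],c[2])
    for t in("sat","seat","module","hinge","panel","bar_grip","bottle","driver","tray","cutters"):
        r=tip_of(n,t)[:2]
        for q in r:print(t,np.round(q["at"],1),round(q["conf"],2),end="; ")
    print()
cv2.imwrite("pics/s.png",ims[0]);cv2.imwrite("pics/t.png",ims[1])
E
```

```text
0.0 [141.60500683 608.19719068 238.91912704] [[0.227, -0.0, -0.974], [0.974, -0.001, 0.227], [-0.002, -1.0, 0.0]] 87.64626136284481 17.0
scene [0.59223756 0.51477662 1.36295836] [1216.9520617  -105.43522041  878.23436256]
sat [333.7 226.6] 0.81; sat [456.8 226.9] 0.59; seat [329.1 197.5] 0.87; module [259.2 219.2] 0.91; hinge [345.3 197.1] 0.62; panel [348.1 196.2] 0.93; bar_grip [385.7 156.9] 0.71; bottle [235.9 276.4] 0.64; bottle [332.3 227.3] 0.58; driver [173.5 221.4] 0.63; tray [429.3 184.2] 0.9; cutters [457.5 224.5] 0.56; 
top [ 0.1571599  -0.17002729 -1.67279968] [ 349.3346198   -13.43829122 1183.73989316]
sat [288.6 208.4] 0.17; seat [309.  217.2] 0.81; module [387.  223.1] 0.79; module [309.2 218.8] 0.45; hinge [291.2 208.2] 0.62; panel [286.4 208.9] 0.74; panel [308.5 218.4] 0.69; bar_grip [244.6 213.9] 0.83; bottle [402.7 161.2] 0.9; driver [481.7 228.1] 0.91; tray [189.5 277.4] 0.67; cutters [171.7 211.2] 0.55;
```

View pics/s.png

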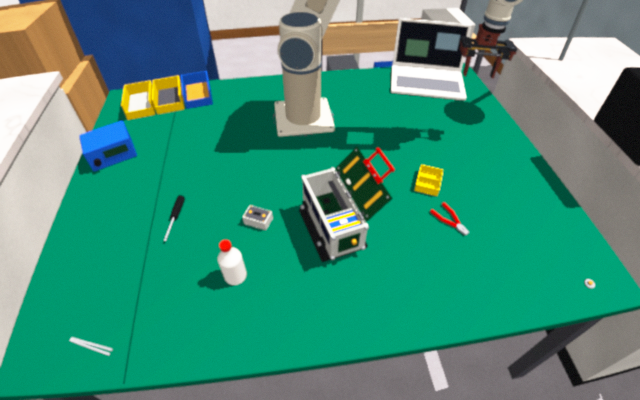

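View pics/t.png

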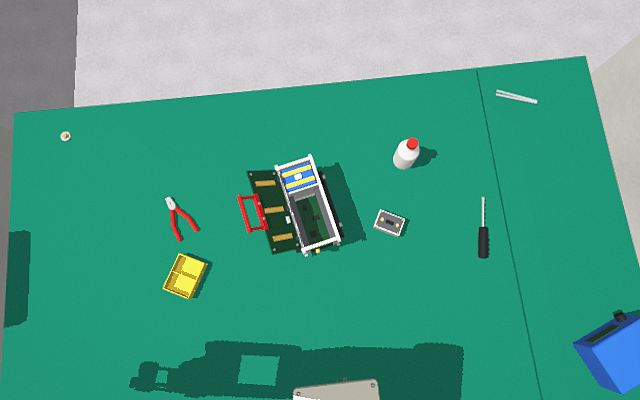

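Scene camera: the satellite is at about (335,210), the module at (257,217) and the bottle at (232,263). Top camera: the bay's empty end is towards the robot at (313,222), the panel leans left with the bar at (252,213), and the module is at (390,222). Next I'll take numbers and an enlarged crop.

```bash
python3 - <<'E'
from h import *
im=get_image("top");ct=cam("top");cs=cam("scene")
cv2.imwrite("pics/c1.png",cv2.resize(im[140:270,230:420],None,fx=4.2,fy=4.2,interpolation=cv2.INTER_CUBIC))
def tri(a,b):
    p,d=ray(ct,a);q,e=ray(cs,b);d/=np.linalg.norm(d);e/=np.linalg.norm(e)
    s=np.linalg.lstsq(np.c_[d,-e],q-p,rcond=None)[0];A=p+s[0]*d;B=q+s[1]*e
    return ((A+B)/2).round(1),np.linalg.norm(A-B).round(1)
print("seat",onz(ct,(309,217.2),90),onz(cs,(329.1,197.5),90))
print("hinge",onz(ct,(291.2,208.2),133),onz(cs,(345.3,197.1),133))
print("bar",tri((244.6,213.9),(385.7,156.9)),onz(ct,(244.6,213.9),230.6))
print("mod",onz(ct,(387,223.1),0),onz(cs,(259.2,219.2),0))
print("bottle",onz(ct,(402.7,161.2),0))
r=silhouettes("top","module")[0];print(r["conf"],r["pixels"].sum())
p=np.argwhere(r["pixels"])[:,::-1]
P=np.array([onz(ct,q,34)[:2] for q in p],np.float32);print(cv2.minAreaRect(P),r["at"],onz(ct,r["at"],34))
r=silhouettes("top","bar_grip")[0];print(r["conf"],r["pixels"].sum(),r["at"])
E
```

```text
seat [533.47546844  20.81345754  90.        ] [523.78270398  20.76424305  90.        ]
hinge [553.87840191  61.66357394 133.        ] [566.3271985   57.59374639 133.        ]
bar (array([532.9, 162.7, 235.6]), np.float64(5.2)) [533.2738437  161.00118676 230.6       ]
mod [ 508.21855038 -192.41866385    0.        ] [ 502.11798144 -189.03392902    0.        ]
bottle [ 682.41823041 -261.97772805    0.        ]
0.79 547
((503.219482421875, -191.58421325683594), (74.88813018798828, 56.16646957397461), 61.671871185302734) [386.8, 223.6] [ 502.35060233 -186.54927981   34.        ]
0.72 2987 [273.3, 211.3]
```

View pics/c1.png

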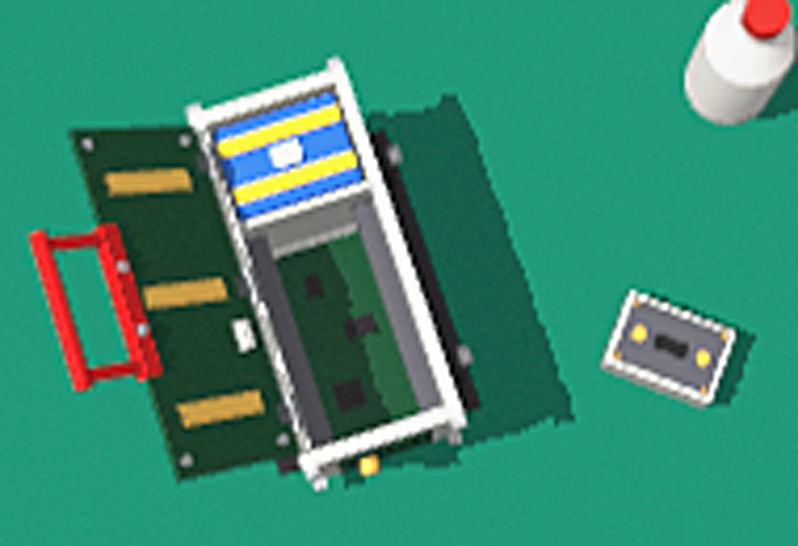

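```bash
python3 - <<'E'
from h import *
c=cam("top")
f=lambda u,z:onz(c,(u[0]/4.2+230-.4,u[1]/4.2+140-.4),z)[:2]
P=np.array([f(u,130) for u in((197,112),(338,68),(458,418),(313,468))]);print(P.round(1))
m=P.mean(0);v=(P[0]+P[1]-P[2]-P[3])/2;w=(P[0]+P[3]-P[1]-P[2])/2
print("sat c",m,np.linalg.norm(v),np.linalg.norm(w),"yaw",np.arctan2(v[1],v[0]),np.arctan2(-w[0],w[1]))
a,b=f((40,237),230.6),f((80,385),230.6);print("bar",a,b,(a+b)/2,np.linalg.norm(a-b),np.arctan2(*(a-b)[::-1]))
M=np.array([f(u,34) for u in((633,295),(735,330),(708,401),(609,360))]);print(M.round(1),M.mean(0))
l=(M[0]+M[3]-M[1]-M[2])/2;s=(M[0]+M[1]-M[2]-M[3])/2;print(np.linalg.norm(l),np.linalg.norm(s),"yaw",np.arctan2(-l[0],l[1]),np.arctan2(s[1],s[0]))
a,b=f((639,333),36),f((703,358),36);print("conn mid",(a+b)/2,"yaw",np.arctan2(-(a-b)[0],(a-b)[1]))
E
```

```text
[[667.8  89.5]
 [686.4   0.9]
 [464.  -48.2]
 [444.   39.8]]
sat c [565.52977262  20.5253378 ] 228.51486442915885 90.3772255200263 yaw 0.21775698972036625 0.2150858788214355
bar [576.08694134 170.62312172] [492.68801317 154.62858453] [534.38747726 162.62585312] 84.91882265034707 0.18948272764101284
[[ 542.  -174.1]
 [ 511.9 -236.8]
 [ 467.9 -212.8]
 [ 501.3 -152.9]] [ 505.80015571 -194.16288679]
69.0388819800752 48.024843969024715 yaw -0.4770932980300245 -0.4892590006226831
conn mid [ 506.08507591 -193.78606748] yaw -0.4885899248044873
```

```bash
cat >> h.py <<'E'
def plan(pos,yaw,n,via=None):
    p,T=tool();a=np.arctan2(T[1,0],T[0,0]);dy=(yaw-a+np.pi)%(2*np.pi)-np.pi
    d=(np.array(pos)-p)/n;out=[]
    for i in range(n):
        c,s=np.cos(a),np.sin(a)
        out.append([round(float(v),1) for v in (d[0]*c+d[1]*s,-d[2],-d[0]*s+d[1]*c)]+[round(dy/n,3)]);a+=dy/n
    print("from",p.round(1),"yaw",round(a-dy,3),"dyaw",round(dy,3));print(out)
E
python3 - <<'E'
from h import *
plan((505,-193,190),-0.485,24)
E
```

```text
from [141.7 608.7 239.7] yaw 1.342 dyaw -1.827
[[-29.1, 2.1, -22.3, np.float64(-0.076)], [-27.3, 2.1, -24.5, np.float64(-0.076)], [-25.4, 2.1, -26.5, np.float64(-0.076)], [-23.3, 2.1, -28.3, np.float64(-0.076)], [-21.1, 2.1, -30.0, np.float64(-0.076)], [-18.7, 2.1, -31.5, np.float64(-0.076)], [-16.3, 2.1, -32.9, np.float64(-0.076)], [-13.7, 2.1, -34.0, np.float64(-0.076)], [-11.1, 2.1, -35.0, np.float64(-0.076)], [-8.4, 2.1, -35.7, np.float64(-0.076)], [-5.7, 2.1, -36.2, np.float64(-0.076)], [-2.9, 2.1, -36.6, np.float64(-0.076)], [-0.1, 2.1, -36.7, np.float64(-0.076)], [2.7, 2.1, -36.6, np.float64(-0.076)], [5.5, 2.1, -36.3, np.float64(-0.076)], [8.2, 2.1, -35.7, np.float64(-0.076)], [10.9, 2.1, -35.0, np.float64(-0.076)], [13.5, 2.1, -34.1, np.float64(-0.076)], [16.1, 2.1, -33.0, np.float64(-0.076)], [18.5, 2.1, -31.6, np.float64(-0.076)], [20.9, 2.1, -30.1, np.float64(-0.076)], [23.1, 2.1, -28.5, np.float64(-0.076)], [25.2, 2.1, -26.6, np.float64(-0.076)], [27.2, 2.1, -24.6, np.float64(-0.076)]]
```

Call:
arm_command(targets=[[-29, 0, -22.5, -0.076], [-27.5, 0, -24.5, -0.076], [-25.5, 0, -26.5, -0.076], [-23.5, 0, -28.5, -0.076], [-21, 0, -30, -0.076], [-18.5, 0, -31.5, -0.076], [-16.5, 0, -33, -0.076], [-13.5, 0, -34, -0.076], [-11, 0, -35, -0.076], [-8.5, 0, -35.5, -0.076], [-5.5, 0, -36, -0.076], [-3, 0, -36.5, -0.076], [0, 0, -36.5, -0.076], [2.5, 0, -36.5, -0.076], [5.5, 0, -36.5, -0.076], [8, 0, -35.5, -0.076], [11, 0, -35, -0.076], [13.5, 0, -34, -0.076], [16, 5, -33, -0.076], [18.5, 5, -31.5, -0.076]], gripper=100)

```text
t: 2.92
ee_pos: [603.5, 751.2, 229.5]
orientation: [-0.29, -2.074, 2.072]
ft_force: [0.3, 0.1, 0.6]
width: 87.7
```

Call:
arm_command(targets=[[21, 9, -30, -0.076], [23, 10, -28.5, -0.076], [25, 10, -26.5, -0.076], [27, 10, -24.5, -0.076], [0, 0, 0, 0]])

```text
t: 3.33
ee_pos: [517.3, 877.8, 184.2]
orientation: [-0.046, 2.202, -2.21]
ft_force: [-0.6, 1.2, -0.4]
width: 87.8
```

```bash
python3 - <<'E'
from h import *
s=get_obs();p,T=tool();print(s["t"],p,T.round(3).tolist(),s["ft_force"])
im=get_image("wrist");cv2.imwrite("pics/w1.png",im);c=cam("wrist")
for r in tip_of("wrist","module")[:2]:print(r["at"],r["conf"],onz(c,r["at"],0))
r=silhouettes("wrist","module")[0];q=np.argwhere(r["pixels"])[:,::-1]
P=np.array([onz(c,u,34)[:2] for u in q[::7]],np.float32);print(r["conf"],len(q),cv2.minAreaRect(P))
print(c[2],proj(c,p+T[:,1]*17))
E
```

```text
3.3333 [517.33300259 877.84276789 184.20704909] [[-0.999, -0.005, 0.036], [-0.036, -0.003, -0.999], [0.005, -1.0, 0.003]] [-0.59146098  1.17440374 -0.36085915]Traceback (most recent call last):
  File "<stdin>", line 5, in <module>
IndexError: list index out of range
```

View pics/w1.png

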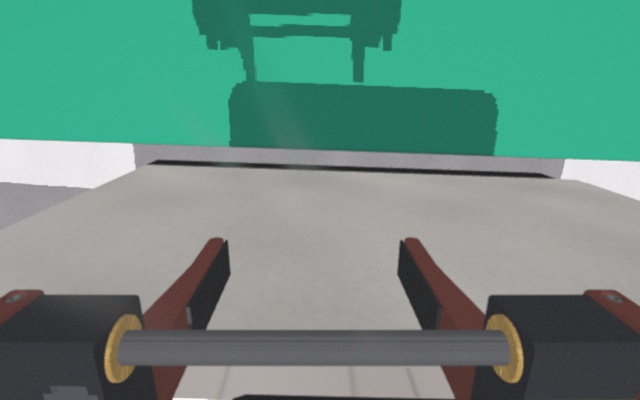

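The wrist view shows only the bench edge and a grey block. The turn went the wrong way, because tool y points down and so +turn means −yaw. I'll fix the sign and go back around the panel.

```bash
cat >> h.py <<'E'
def plan(pts,dyaw=None,yaw=None):
    "pts: list of (pos,rows)"
    p,T=tool();a=np.arctan2(T[1,0],T[0,0]);print("from",p.round(1),"yaw",a.round(3))
    if dyaw is None: dyaw=(yaw-a+np.pi)%(2*np.pi)-np.pi
    N=sum(n for _,n in pts);out=[]
    for pos,n in pts:
        d=(np.array(pos)-p)/n;p=np.array(pos)
        for i in range(n):
            c,s=np.cos(a),np.sin(a)
            out.append([round(float(v),1) for v in (d[0]*c+d[1]*s,-d[2],-d[0]*s+d[1]*c)]+[round(float(-dyaw/N),3)]);a+=dyaw/N
    for i in range(0,N,20):print(out[i:i+20])
E
python3 - <<'E'
from h import *
plan([((375,150,255),20),((505,-193,190),11)],dyaw=-0.485-3.177)
E
```

```text
from [525.7 872.9 189.3] yaw -3.117
[[8.4, -3.3, 35.9, 0.118], [4.1, -3.3, 36.7, 0.118], [-0.2, -3.3, 36.9, 0.118], [-4.6, -3.3, 36.6, 0.118], [-8.9, -3.3, 35.8, 0.118], [-13.0, -3.3, 34.6, 0.118], [-17.0, -3.3, 32.8, 0.118], [-20.7, -3.3, 30.5, 0.118], [-24.2, -3.3, 27.9, 0.118], [-27.3, -3.3, 24.8, 0.118], [-30.1, -3.3, 21.4, 0.118], [-32.4, -3.3, 17.8, 0.118], [-34.2, -3.3, 13.8, 0.118], [-35.6, -3.3, 9.7, 0.118], [-36.5, -3.3, 5.4, 0.118], [-36.9, -3.3, 1.1, 0.118], [-36.8, -3.3, -3.3, 0.118], [-36.1, -3.3, -7.6, 0.118], [-35.0, -3.3, -11.8, 0.118], [-33.4, -3.3, -15.8, 0.118]]
[[-14.2, 5.9, -30.1, 0.118], [-10.6, 5.9, -31.6, 0.118], [-6.8, 5.9, -32.6, 0.118], [-2.9, 5.9, -33.2, 0.118], [1.0, 5.9, -33.3, 0.118], [5.0, 5.9, -33.0, 0.118], [8.8, 5.9, -32.2, 0.118], [12.5, 5.9, -30.9, 0.118], [16.1, 5.9, -29.2, 0.118], [19.4, 5.9, -27.1, 0.118], [22.5, 5.9, -24.6, 0.118]]
```

Call:
arm_command(targets=[[8.5, -8, 36, 0.118], [4, -8, 36.5, 0.118], [0, -8, 37, 0.118], [-4.5, -8, 36.5, 0.118], [-9, -8, 36, 0.118], [-13, -8, 34.5, 0.118], [-17, -5, 33, 0.118], [-20.5, -5, 30.5, 0.118], [-24, -3, 28, 0.118], [-27.5, -3, 25, 0.118], [-30, 0, 21.5, 0.118], [-32.5, 0, 18, 0.118], [-34, 0, 14, 0.118], [-35.5, 0, 9.5, 0.118], [-36.5, 0, 5.5, 0.118], [-37, 0, 1, 0.118], [-37, 0, -3.5, 0.118], [-36, 0, -7.5, 0.118], [-35, 0, -12, 0.118], [-33.5, 0, -16, 0.118]])

```text
t: 5.15
ee_pos: [406.2, 155.0, 253.5]
orientation: [-1.471, -0.656, 0.652]
ft_force: [1.0, -0.3, 0.1]
width: 87.9
```

```bash
python3 - <<'E'
from h import *
s=get_obs();print(np.round(s["qpos"],2))
p,T=tool();a=np.arctan2(T[1,0],T[0,0])
plan([((505,-193,190),11)],dyaw=-0.485-(a if a>0 else a))
E
```

```text
[ 0.34  0.12  2.02 -0.    1.   -0.5 ]
from [406.2 155.  253.5] yaw 0.837
[[-17.5, 5.8, -27.9, 0.12], [-14.0, 5.8, -29.7, 0.12], [-10.4, 5.8, -31.2, 0.12], [-6.5, 5.8, -32.2, 0.12], [-2.6, 5.8, -32.8, 0.12], [1.3, 5.8, -32.9, 0.12], [5.3, 5.8, -32.5, 0.12], [9.1, 5.8, -31.6, 0.12], [12.8, 5.8, -30.3, 0.12], [16.4, 5.8, -28.5, 0.12], [19.7, 5.8, -26.4, 0.12]]
```

Call:
arm_command(targets=[[-17.5, 0, -28, 0.12], [-14, 0, -29.5, 0.12], [-10.5, 0, -31, 0.12], [-6.5, 0, -32, 0.12], [-2.5, 4, -33, 0.12], [1.5, 10, -33, 0.12], [5.5, 10, -32.5, 0.12], [9, 10, -31.5, 0.12], [13, 10, -30.5, 0.12], [16.5, 10, -28.5, 0.12], [19.5, 10, -26.5, 0.12], [0, 0, 0, 0], [0, 0, 0, 0]])

```text
t: 6.23
ee_pos: [508.1, -191.9, 188.8]
orientation: [-1.538, 0.375, -0.376]
ft_force: [0.1, -0.5, 0.0]
width: 87.7
```

```bash
cat > m.py <<'E'
from h import *
s=get_obs();p,T=tool();print(s["t"],p,T.round(3).tolist(),s["ft_force"])
im=get_image("wrist");c=cam("wrist")
for r in tip_of("wrist","module")[:2]:print(r["at"],r["conf"],onz(c,r["at"],0))
r=silhouettes("wrist","module")[0];q=np.argwhere(r["pixels"])[:,::-1]
P=np.array([onz(c,u,34)[:2] for u in q[::7]],np.float32);print(r["conf"],len(q),cv2.minAreaRect(P))
# expected top corners
import sys
x,y,a=map(float,sys.argv[1:4]);C,S=np.cos(a),np.sin(a)
for sx,sy in((-25,-37),(25,-37),(25,37),(-25,37)):
    u=proj(c,[x+C*sx-S*sy,y+S*sx+C*sy,34])[0];cv2.circle(im,tuple(int(v) for v in u),3,(255,0,255),-1)
cv2.imwrite("pics/"+sys.argv[4],im)
E
python3 m.py 506 -194 -0.487 w2.png
```

```text
6.2333 [ 508.1292049  -191.93307806  188.82061915] [[0.887, 0.001, 0.461], [-0.461, -0.001, 0.887], [0.001, -1.0, -0.0]] [ 0.11584671 -0.51913729  0.04449029]
[313.3, 179.4] 0.65 [ 506.68830089 -193.01948809    0.        ]
0.66 4585 ((506.3663635253906, -190.16812133789062), (78.3342056274414, 49.4326286315918), 61.20033264160156)
```

View pics/w2.png

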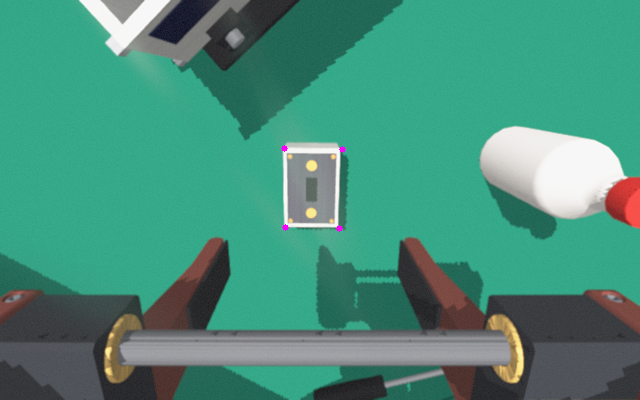

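Magenta predicted corners sit on the module's top within about 2 px (284..342, 148..228), so the pose is confirmed. Descending and gripping.

Call:
arm_command(targets=[[-1.5, 30, -3, 0.008], [0, 36, 0, 0], [0, 36, 0, 0], [0, 30, 0, 0], [0, 20, 0, 0], [0, 10, 0, 0], [0, 5, 0, 0], [0, 0, 0, 0], [0, 0, 0, 0]])

```text
t: 7.13
ee_pos: [506.9, -191.1, 22.5]
orientation: [-1.538, 0.376, -0.379]
ft_force: [0.2, 0.1, -0.2]
width: 87.8
```

Call:
arm_command(targets=[[0, 0, 0, 0], [0, 0, 0, 0], [0, 0, 0, 0], [0, 0, 0, 0], [0, 0, 0, 0], [0, 0, 0, 0], [0, 0, 0, 0], [0, 0, 0, 0]], gripper=30)

```text
t: 7.8
ee_pos: [506.2, -191.2, 21.5]
orientation: [-1.538, 0.378, -0.378]
ft_force: [-0.8, 0.6, 3.6]
width: 50.1
```

Call:
arm_command(targets=[[0, -8, 0, 0], [0, -15, 0, 0], [0, -25, 0, 0], [0, -35, 0, 0], [0, -35, 0, 0], [0, -30, 0, 0], [0, -15, 0, 0], [0, -5, 0, 0], [0, 0, 0, 0]])

```text
t: 8.55
ee_pos: [506.6, -191.3, 190.7]
orientation: [-1.538, 0.376, -0.38]
ft_force: [0.4, 0.6, -1.2]
width: 49.8
```

```bash
python3 - <<'E'
from h import *
plan([((533,14,192),9)],yaw=0.216);print(get_obs()["width"],get_obs()["ft_force"])
E
```

```text
from [ 506.6 -191.3  190.7] yaw -0.482
[[-8.0, -0.1, 21.6, -0.078], [-6.3, -0.1, 22.1, -0.078], [-4.5, -0.1, 22.5, -0.078], [-2.8, -0.1, 22.8, -0.078], [-1.0, -0.1, 23.0, -0.078], [0.8, -0.1, 23.0, -0.078], [2.6, -0.1, 22.9, -0.078], [4.3, -0.1, 22.6, -0.078], [6.1, -0.1, 22.2, -0.078]]
49.805326633054655 [ 0.35962674  0.62133313 -1.20028028]
```

Call:
arm_command(targets=[[-8, 0, 21.5, -0.078], [-6.5, 0, 22, -0.078], [-4.5, 0, 22.5, -0.078], [-3, 0, 23, -0.078], [-1, 0, 23, -0.078], [1, 0, 23, -0.078], [2.5, 0, 23, -0.078], [4.5, 0, 22.5, -0.078], [6, 0, 22, -0.078], [0, 0, 0, 0], [0, 0, 0, 0], [0, 0, 0, 0]])

```text
t: 9.55
ee_pos: [531.2, 13.9, 188.0]
orientation: [-1.564, -0.17, 0.174]
ft_force: [0.2, -0.6, -1.7]
width: 49.7
```

```bash
cat > s.py <<'E'
from h import *
import sys
s=get_obs();p,T=tool();print(s["t"],p,np.arctan2(T[1,0],T[0,0]),s["ft_force"],s["width"])
im=get_image("wrist");c=cam("wrist")
x,y,a=map(float,sys.argv[1:4]);C,S=np.cos(a),np.sin(a)
def w(l):return [x+C*l[0]-S*l[1],y+S*l[0]+C*l[1],l[2]]
def line(A,B,col):
    u=proj(c,[w(A),w(B)]);cv2.line(im,*[tuple(int(v) for v in q) for q in u],col,1)
for Y in(-42,42):line((-105,Y,130),(38,Y,130),(255,0,255))
for X in(-105,):line((X,-42,130),(X,42,130),(255,0,255))
for Y in(-50,50):line((-113,Y,130),(113,Y,130),(255,255,0))
line((-113,-50,130),(-113,50,130),(255,255,0))
line((-45,189.6-46,230.6),(45,189.6-46,230.6),(0,255,255))
for n in("seat","hinge","bar_grip"):
    for r in tip_of("wrist",n)[:1]:print(n,r["at"],r["conf"],onz(c,r["at"],dict(seat=90,hinge=133,bar_grip=230.6)[n]))
cv2.imwrite("pics/"+sys.argv[4],im)
E
python3 s.py 565.5 20.5 0.216 w3.png
```

```text
9.55 [531.1941402   13.85364426 188.01420904] 0.2190797528619775 [ 0.19981075 -0.58520989 -1.67788544] 49.70362028551751
hinge [371.8, 151.8] 0.63 [553.73399319  67.97129803 133.        ]
```

View pics/w3.png

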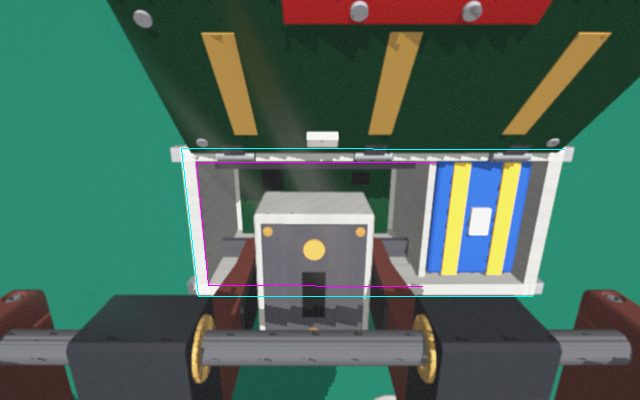

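```bash
python3 - <<'E'
from h import *
c=cam("wrist");p,T=tool();a=.217
def loc(P,o):d=P[:2]-np.array(o);return np.array([d[0]*np.cos(a)+d[1]*np.sin(a),-d[0]*np.sin(a)+d[1]*np.cos(a)]).round(1)
o=(565.5,20.5)
print("tcp",loc(p,o))
for u in((257,213),(371,213)):print("mod far top",loc(onz(c,u,p[2]+12),o))
print("conn",loc(onz(c,(314,249),p[2]+13),o))
for u in((300,161),(300,152),(430,283),(430,293),(200,165),(238,283)):print(u,loc(onz(c,u,130),o))
E
```

```text
tcp [-34.4   0.2]
mod far top [-57.6  35.2]
mod far top [-11.2  35.2]
conn [-34.4  19.6]
(300, 161) [-42.7  42.3]
(300, 152) [-42.6  47.7]
(430, 283) [ 43.4 -40.4]
(430, 293) [ 44.2 -48.1]
(200, 165) [-102.6   39.9]
(238, 283) [-85.1 -40.5]
```

Call:
arm_command(targets=[[1, 15, 3, 0], [0, 15, 0.5, 0], [0, 10, 0, 0], [0, 5, 0, 0], [0, 5, 0, 0], [0, 4, 0, 0], [0, 4, 0, 0], [0, 0, 0, 0], [0, 0, 0, 0]])

```text
t: 10.5
ee_pos: [532.5, 17.8, 131.4]
orientation: [-1.564, -0.173, 0.173]
ft_force: [-0.4, -0.4, -2.3]
width: 50.0
```

```bash
python3 s.py 565.3 21.3 0.216 w4.png; python3 -c "
import cv2;im=cv2.imread('pics/w4.png');cv2.imwrite('pics/w4c.png',cv2.resize(im[120:340,150:560],None,fx=1.9,fy=1.9))"
```

```text
10.5 [532.45887993  17.81773994 131.4321299 ] 0.2199192805492822 [-0.36044444 -0.35096746 -2.33243791] 49.96076858336466
hinge [385.6, 184.8] 0.73 [552.96549544  67.44509387 133.        ]
```

View pics/w4c.png

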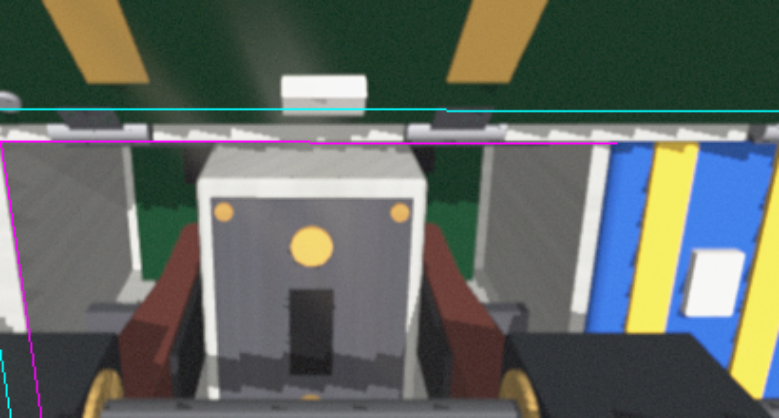

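The module is inside the bay, clear of the wall (forces near zero). Lowering gently.

Call:
arm_command(targets=[[0, 5, 0, 0], [0, 5, 0, 0], [0, 3, 0, 0], [0, 2, 0, 0], [0, 1, 0, 0], [0, 0, 0, 0], [0, 0, 0, 0]])

```text
t: 11.28
ee_pos: [532.3, 17.8, 115.2]
orientation: [-1.564, -0.173, 0.173]
ft_force: [0.2, 0.2, -2.3]
width: 50.1
```

Call:
arm_command(targets=[[0, 1, 0, 0], [0, 0.5, 0, 0], [0, 0.5, 0, 0], [0, 0, 0, 0], [0, 0, 0, 0]])

```text
t: 11.7
ee_pos: [532.3, 17.8, 113.4]
orientation: [-1.564, -0.173, 0.173]
ft_force: [-0.2, -0.2, -1.6]
width: 49.7
```

Call:
arm_command(targets=[[0, 0.5, 0, 0], [0, 0.5, 0, 0], [0, 0, 0, 0], [0, 0, 0, 0]])

```text
t: 12.03
ee_pos: [532.3, 17.8, 112.3]
orientation: [-1.564, -0.173, 0.173]
ft_force: [-0.8, 0.8, -1.9]
width: 49.7
```

Call:
arm_command(targets=[[0, 0.5, 0, 0], [0, 0.5, 0, 0], [0, 0, 0, 0], [0, 0, 0, 0]])

```text
t: 12.37
ee_pos: [532.4, 17.8, 111.5]
orientation: [-1.564, -0.173, 0.173]
ft_force: [-1.5, -0.0, 1.7]
width: 49.9
```

Contact felt (z force from −2 to +1.7 N). Releasing.

Call:
arm_command(targets=[[0, 0, 0, 0], [0, 0, 0, 0], [0, 0, 0, 0], [0, 0, 0, 0], [0, 0, 0, 0]], gripper=78)

```text
t: 12.78
ee_pos: [532.4, 17.8, 111.3]
orientation: [-1.564, -0.173, 0.173]
ft_force: [0.5, -0.9, 0.3]
width: 68.4
```

Call:
arm_command(targets=[[0, -4, 0, 0], [0, -10, 0, 0], [0, -20, 0, 0], [0, -30, 0, 0], [0, -35, 0, 0], [0, -35, 0, 0], [0, -35, 0, 0], [0, -20, 0, 0], [0, 0, 0, 0], [0, 0, 0, 0]])

```text
t: 13.62
ee_pos: [532.8, 17.8, 302.3]
orientation: [-1.564, -0.176, 0.17]
ft_force: [-0.1, -0.4, -1.2]
width: 68.4
```

```bash
python3 s.py 565.3 21.3 0.216 w5.png
```

```text
13.6167 [532.80256046  17.84623192 302.25761399] 0.21994130463472908 [-0.06082756 -0.37604628 -1.16538356] 68.42743286872447
hinge [346.2, 135.1] 0.94 [550.96890805  66.8222098  133.        ]
```

View pics/w5.png

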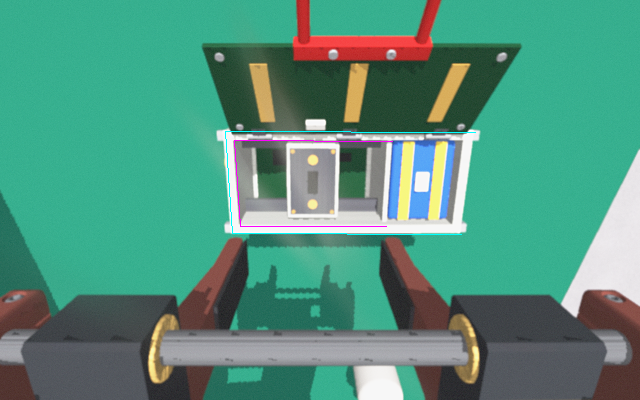

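The module lies flat across both ledges (centre about (313,182), walls parallel) and has been released. Next is the bar.

```bash
python3 - <<'E'
from h import *
plan([((534.5,161.6,300),14)],yaw=1.787)
E
```

```text
from [531.4  17.8 298.9] yaw 0.22
[[2.5, -0.1, 10.0, -0.112], [3.6, -0.1, 9.6, -0.112], [4.6, -0.1, 9.2, -0.112], [5.6, -0.1, 8.6, -0.112], [6.5, -0.1, 7.9, -0.112], [7.4, -0.1, 7.1, -0.112], [8.1, -0.1, 6.3, -0.112], [8.8, -0.1, 5.3, -0.112], [9.3, -0.1, 4.3, -0.112], [9.7, -0.1, 3.3, -0.112], [10.0, -0.1, 2.1, -0.112], [10.2, -0.1, 1.0, -0.112], [10.3, -0.1, -0.1, -0.112], [10.2, -0.1, -1.3, -0.112]]
```

Call:
arm_command(targets=[[2.5, 0, 10, -0.112], [3.5, 0, 9.5, -0.112], [4.5, 0, 9, -0.112], [5.5, 0, 8.5, -0.112], [6.5, 0, 8, -0.112], [7.5, 0, 7, -0.112], [8, 0, 6.5, -0.112], [9, 0, 5.5, -0.112], [9.5, 0, 4.5, -0.112], [9.5, 0, 3.5, -0.112], [10, 0, 2, -0.112], [10, 0, 1, -0.112], [10, 0, 0, -0.112], [10, 0, -1, -0.112], [0, 0, 0, 0], [0, 0, 0, 0], [0, 0, 0, 0]], gripper=28)

```text
t: 15.23
ee_pos: [534.1, 160.3, 299.5]
orientation: [-1.099, -1.364, 1.366]
ft_force: [0.2, 0.8, 1.2]
width: 25.1
```

```bash
python3 s.py 565.3 21.3 0.216 w6.png
```

```text
15.2333 [534.12578703 160.34041246 299.48225475] 1.7848617988516455 [0.23937238 0.76953651 1.16702216] 25.098025759694295
hinge [210.2, 182.5] 0.82 [554.09830823  66.10675032 133.        ]
bar_grip [312.7, 219.4] 0.93 [533.07687057 159.35116626 230.6       ]
```

View pics/w6.png

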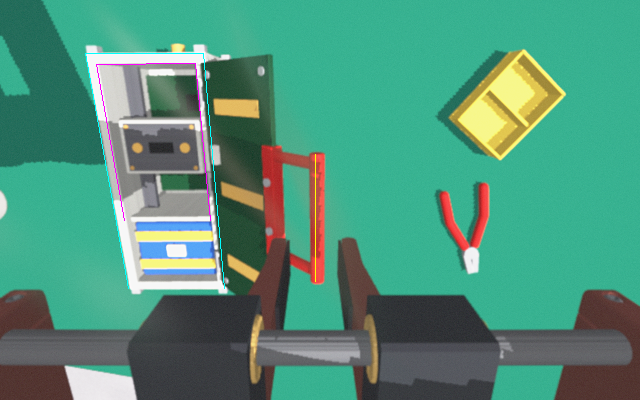

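Call:
arm_command(targets=[[1, 15, 0, 0], [0, 20, 0, 0], [0, 15, 0, 0], [0, 8, 0, 0], [0, 5, 0, 0], [0, 3, 0, 0], [0, 2, 0, 0], [0, 0, 0, 0], [0, 0, 0, 0]])

```text
t: 16.18
ee_pos: [534.6, 161.8, 232.9]
orientation: [-1.099, -1.368, 1.367]
ft_force: [-0.0, -0.6, 0.5]
width: 24.6
```

Call:
arm_command(targets=[[0, 0, 0, 0], [0, 0, 0, 0], [0, 0, 0, 0], [0, 0, 0, 0], [0, 0, 0, 0], [0, 0, 0, 0]], gripper=0)

```text
t: 16.68
ee_pos: [534.4, 162.1, 232.7]
orientation: [-1.099, -1.368, 1.367]
ft_force: [-1.3, 2.9, 2.3]
width: 9.2
```

```bash
python3 - <<'E'
from h import *
p,T=tool();s=get_obs();print(s["t"],p,np.arctan2(T[1,0],T[0,0]),s["width"],s["ft_force"],s["moment"])
a=.216;d=p[:2]-np.array((565.3,21.3));print("local",d[0]*np.cos(a)+d[1]*np.sin(a),-d[0]*np.sin(a)+d[1]*np.cos(a)-46,p[2]-133)
A=np.linspace(np.radians(135),np.pi/2,19);Y=-138*np.cos(A);Z=138*np.sin(A);print(np.c_[np.diff(Y),-np.diff(Z)].round(1).tolist())
E
```

```text
16.6833 [534.43285373 162.11961646 232.67102301] 1.78801665338567 9.169911558492602 [-1.25452558  2.88829498  2.30028407] [0.45363684 0.11834121 0.01040846]
local 0.031192663667969356 98.16290828531908 99.67102300853117
[[-4.3, -4.2], [-4.5, -4.0], [-4.7, -3.8], [-4.9, -3.6], [-5.0, -3.3], [-5.1, -3.1], [-5.3, -2.9], [-5.4, -2.7], [-5.5, -2.4], [-5.6, -2.2], [-5.7, -1.9], [-5.8, -1.7], [-5.8, -1.4], [-5.9, -1.2], [-6.0, -0.9], [-6.0, -0.7], [-6.0, -0.4], [-6.0, -0.1]]
```

Gripped at width 9.2 mm, with the bar at 98.2 mm lateral against 97.6 expected. Starting the swing along the arc.

Call:
arm_command(targets=[[-2, -2, 0, 0], [-2.3, -2.2, 0, 0], [-4.5, -4, 0, 0], [-4.7, -3.8, 0, 0], [-4.9, -3.6, 0, 0], [-5, -3.3, 0, 0], [-5.1, -3.1, 0, 0], [-5.3, -2.9, 0, 0], [-2.7, -1.4, 0, 0], [-2.7, -1.3, 0, 0], [0, 0, 0, 0]])

```text
t: 17.6
ee_pos: [543.1, 123.1, 260.5]
orientation: [-1.099, -1.368, 1.366]
ft_force: [-0.6, 4.3, 6.3]
width: 9.1
```

Call:
arm_command(targets=[[-2.2, -1.6, 0, 0], [-2.8, -1.5, 0, 0], [-5.6, -2.3, 0, 0], [-5.7, -2, 0, 0], [-5.8, -1.8, 0, 0], [-5.8, -1.4, 0, 0], [-5, -1, 0, 0], [-4, -0.7, 0, 0], [-3, -0.4, 0, 0], [0, 0, 0, 0], [0, 0, 0, 0]])

```text
t: 18.52
ee_pos: [551.5, 84.3, 272.7]
orientation: [-1.099, -1.367, 1.367]
ft_force: [4.9, 2.9, 1.2]
width: 9.3
```

```bash
cat > v.py <<'E'
from h import *
p,T=tool();s=get_obs();print(s["t"],p,s["width"],np.round(s["ft_force"],1))
a=.216;o=np.array((565.3,21.3));d=p[:2]-o;print("local",-d[0]*np.sin(a)+d[1]*np.cos(a)-46,p[2]-133)
for n in("scene","top"):
    get_image(n);c=cam(n)
    for t in("bar_grip","hinge"):
        for r in tip_of(n,t)[:1]:
            P=onz(c,r["at"],271 if t=="bar_grip" else 133);d=P[:2]-o
            print(n,t,np.round(r["at"],1),round(r["conf"],2),"lateral from hinge",round(-d[0]*np.sin(a)+d[1]*np.cos(a)-46,1))
E
python3 v.py
```

```text
18.5167 [551.52997223  84.27404498 272.65686104] 9.339281579308988 [4.9 2.9 1.2]
local 18.461940818736693 139.65686103763034
scene bar_grip [359.8 154.7] 0.85 lateral from hinge 22.6
scene hinge [349.2 197.9] 0.81 lateral from hinge -2.0
top bar_grip [403.6 159. ] 0.19 lateral from hinge -279.6
top hinge [292.  211.3] 0.76 lateral from hinge -3.6
```

Call:
arm_command(targets=[[-2.5, -0.5, 0, 0], [-3.5, -0.4, 0, 0], [-4, -0.3, 0, 0], [-3.5, -0.1, 0, 0], [-2.5, -0.1, 0, 0], [-1.5, 0, 0, 0], [-1, 0, 0, 0], [0, 0, 0, 0], [0, 0, 0, 0], [0, 0, 0, 0]])

```text
t: 19.65
ee_pos: [555.0, 66.4, 273.9]
orientation: [-1.098, -1.367, 1.368]
ft_force: [0.7, 0.9, 2.4]
width: 9.2
```

```bash
python3 v.py; python3 - <<'E'
from h import *
o=np.array((565.3,21.3));a=.216;C,S=np.cos(a),np.sin(a)
w=lambda x,y,z:[o[0]+C*x-S*y,o[1]+S*x+C*y,z]
im=get_image("wrist")
outs=[]
for n,r in(("scene",(120,270,290,420)),("top",(140,270,240,370))):
    im=get_image(n);c=cam(n);f=5 if n=="scene" else 4
    k=cv2.resize(im[r[0]:r[1],r[2]:r[3]],None,fx=3,fy=3,interpolation=cv2.INTER_CUBIC)
    for A,B in(((-105,46,133),(-105,46,229)),((105,46,133),(105,46,229)),((-105,46,229),(105,46,229)),((-45,46,271),(45,46,271))):
        u=(proj(c,[w(*A),w(*B)])-[r[2],r[0]])*3+1
        cv2.line(k,*[tuple(int(v) for v in q) for q in u],(255,0,255),1)
    outs.append(k)
H=max(k.shape[0] for k in outs)
cv2.imwrite("pics/v1.png",np.hstack([cv2.copyMakeBorder(k,0,H-k.shape[0],0,0,0) for k in outs]))
E
```

```text
19.65 [554.95527007  66.41662201 273.9465784 ] 9.163283437467241 [0.7 0.9 2.4]
local 0.285354112458613 140.9465784003683
scene bar_grip [352.7 158.1] 0.85 lateral from hinge 1.1
scene hinge [347.7 198.9] 0.64 lateral from hinge -7.3
```

View pics/v1.png

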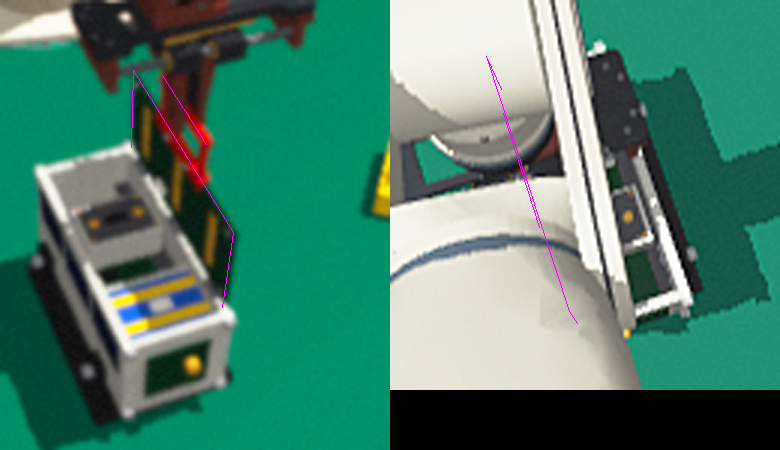

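Call:
arm_command(targets=[[0, 0, 0, 0], [0, 0, 0, 0], [0, 0, 0, 0], [0, 0, 0, 0], [0, 0, 0, 0], [0, 0, 0, 0]])

```text
t: 20.6
ee_pos: [555.0, 66.4, 273.9]
orientation: [-1.098, -1.367, 1.368]
ft_force: [-2.5, 0.6, 3.4]
width: 9.1
```

```bash
python3 -c "
from h import *
s=get_obs();print(s['t'],s['ee_pos'],s['width'],s['ft_force']);print(close_job())"
```

```text
20.6 [555.00795998  66.38799037 273.90694576] 9.125820519791894 [-2.4701687   0.56004544  3.40216493]
the job is handed in; nothing more can be done
None
```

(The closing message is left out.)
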